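# Pack and close a paint tin in the lid press

### The arm

A 7-joint arm with a two-finger parallel gripper is mounted at the origin on a cart in front of the work surface, level with it; the furniture and walls round the work are solid. World frame = base frame: x ahead of the robot, y to its left, z up, the work surface at z = 0. Lengths are in mm, angles in rad, forces in N, time in s.
With the tool pointing down it reaches from about 400 to 875 mm from the base axis. Payload 4.4 kg.
Tool frame: the origin (TCP) lies at the very end of the fingers, on their centre line; the grasp point (between the pads) lies 19 mm behind it; y points along the fingers, x is the direction in which the jaws open and shut, and the axes are right-handed (so a half turn about y gives the same grasp; the last joint's range is limited). The gripper opens to 85 mm and grips with 20 to 120 N. Pads are 22 mm wide; open, the fingers measure 114 mm over their backs; the gripper's body (76 mm by 85 mm) begins 54 mm behind the grasp point. The pads swing forward as they close: fully open they stand 13 mm farther back than shut.
Start: joints at [1.261, 0.628, 0.038, 1.517, -0.027, 0.996, -0.02], TCP at [156.932, -630.785, 231.313] pointing down, gripper open.
Joint ranges: [-3.06, 3.06], [-0.37, 2.12], [-1.25, 1.32], [0.18, 2.47], [-1.1, 4.24], [0.23, 1.98], [-2.94, 2.94]. Speed limits (rad/s): [2.57, 2.57, 3.14, 3.14, 3.14, 3.14, 3.14].

### API

Orientations are given as [roll, pitch, yaw] about the fixed x, y, z axes, in that order (R = Rz(yaw) Ry(pitch) Rx(roll)).
In Python, from cell import ctrl, get_image, nets gives the robot as it stands. The module is installed in compiled form; this text tells all that it offers.
- The arm moves only by the tool step_arm, never from a script. Its argument "moves" is text: rows parted by semicolons, each of 7 numbers parted by spaces: the shift along the tool's x, y, z normalised to -1 to 1, where 1 is 0.05 m, then the turn, a rotation vector about the tool's x, y, z normalised to -1 to 1, where 1 is 0.12 rad, then the opening, from 0 (shut) to 1 (fully open). A call has 1 to 20 rows; each row shifts and turns the commanded pose from where the row before left it, along the tool's axes as they then stand; what a row does not reach is not made up. A row lasts 1/10 s, in which the tool goes at most 50 mm and 8.59 degrees, less where a joint would pass 70% of its speed; a pose out of reach is approached as far as the arm can. A call with a number of a shift or a turn outside -1 to 1 is refused whole. A call with a gripper value outside its range is refused whole. The fingers move at their own pace and stop on an object; the grip force is fixed at half the most. Time passes only in rows, so rows that do not move let the fingers close. It gives the time, the measured TCP pose, the force and the opening at its end, in the units of the state.
- ctrl.read_state(): the state, without advancing time (a new reading comes with each control period).
- get_image(name): name is "scene" or "top" or "wrist"; returns a dict with "color" (400x640x3 uint8, blue, green, red), "vertical_fov" (degrees; the focal length in pixels is half the picture's height over the tangent of half this angle, whatever the lens; pixels are square), "cx", "cy" (the principal point, pixels), "R" (3x3) and "t" (3): a world point X has camera coordinates R X + t; the wrist camera has in their place "T_tool_cam" (4x4, takes a point from camera to tool coordinates, whose origin is the TCP and whose axes are the tool frame's). Camera axes: x right, y down, z forward; pixel columns grow to the right and rows downward; lengths in mm; the calibration is good to about 2 mm. A picture is of the moment at which its call begins: read the wrist's pose just before it. There is no depth.
- ctrl.finish_job(): hands the job in, once; it reports no verdict.
Trained networks look in a picture, given as the dict that the camera call returned (one of the last four; its "shot" number tells which), for a name from the list of things; names that differ only in an ending like _2 or _b are one class to them, and where a whole thing is asked for, a point or a joint stands for the part that bears it (a point fixed in the world has none). Each returns a list of dicts, best first, with "conf" (0 to 1); they miss things now and then, are a little off and sometimes report something else, mostly with a low value. They report only what shows in the picture. A call takes as long as a camera call. They do not tell look-alikes from the thing itself.
- nets.find_in(picture, target): "position" ([x, y, z] in mm, in world coordinates, good to about 4 mm: the middle of the surface that is visible of it).
- nets.cut_out(picture, target): "pixels" (400x640 bool, what is visible of it).
- nets.place_of(picture, target): "position" ([x, y, z] in mm, in world coordinates, good to about 4 mm: a listed point, or the origin of a listed thing).
The state is a dict: "clock": time; "qpos": joint angles; "qd": joint speeds; "tau": joint torques, N m; "eef_pos": TCP position; "tool_rot": TCP orientation; "force": force on the tool from outside, world axes, zero at the start; "torque": the same for the moment, N m; "width": finger opening in mm.
Only numpy, scipy, OpenCV 4.12 (cv2) and the standard library are available. Lean on these libraries where they do the work, as an engineer would, in place of code of your own. Each camera call takes 0.05 s, during which the arm holds its last target.

### The job

Press home the lid of the tin that stands in the lid press. The head of the press always stops at the same height, so first choose the two of the three packing discs whose thicknesses together fill the space that would be left above this tin's closed lid and stack them centrally on the lid, without forcing the lid down by hand; then bring the lever all the way down so that the press closes the lid fully, and let go, with the lever left down on the packing. Leave all three tins standing where they are and the third disc off the press.

Things in the scene. Friction and masses are not known exactly. Their poses are not given: they have to be found in the camera images.
- lid_press: Grey bench lid press, bolted down. Origin on the bench at the centre of the tin's seat; its x axis points from the seat to the column (140 mm away, column 42 x 49 mm, 119 mm high), z up. Low foot legs (12 mm high) run along x at y = +-62 mm; a V stop 26 mm high stands behind the seat. The tin of this job stands on the seat; which of the three it is varies.
- press_pivot (a point): Axis of the lever, at the column, 99.2 mm above the bench; the axis runs along the press's y.
- press_lever (a joint): Lever angle in rad: 0 = level, fully down on its own stop; grows as it swings up and back, 1.57 = upright, 1.75 = fully back; it starts up, its handle then reaching 330 mm above the bench. It stays where it is left (hinge friction 0.5 N m, about 2.5 N at the handle).
- press_head (a point): Centre of the flat underside of the steel head (a disc of 42 mm diameter) under the lever, 140 mm from the lever's axis. With the lever fully down it lies straight over the seat, 99.2 mm above the bench, facing down: closed tin and packing together should measure 100 mm (0.8 mm of pinch: the lever then ends about 0.006 rad above its stop).
- handle_center (a point): Middle of the lever's black T handle, a round bar 22 mm thick and 116 mm long lying along the press's y axis; the steel lever arm (16 mm wide) meets it at this middle, so 25 to 55 mm to either side is free to grip. In the press's frame, at lever angle q, it lies at x = 140 - 210 cos q + 32 sin q, z = 99.2 + 210 sin q + 32 cos q (mm). Pressing a lid takes some 8 to 12 N at the handle.
- tin_tall_lid_top (a point): Centre of the top face of the lid of the tallest tin (loose, 73 mm diameter, plain metal with a paper band; lid 62 mm wide). The closed tin measures 80 mm from the bench to the lid's top; the lid now stands 5 mm proud of that. z up.
- tin_middle_lid_top (a point): The same on the middle tin: 70 mm high when closed, its lid now 5 mm proud.
- tin_short_lid_top (a point): The same on the shortest tin: 62 mm high when closed, its lid now 5 mm proud.
- tin_tall_lid (a joint): How far the tallest tin's lid has been pressed down, m: 0 = 5 mm proud, 0.005 = fully home. It is stiff: it gives at about 12 N and stays where it is left.
- tin_middle_lid (a joint): The same for the middle tin.
- tin_short_lid (a joint): The same for the shortest tin.
- disc_thin_center (a point): Centre (half-way up) of the thin packing disc: turned bright steel, 50 mm diameter, 6 mm thick, lying flat on the bench.
- disc_mid_center (a point): Centre of the middle packing disc: 50 mm diameter, 14 mm thick.
- disc_thick_center (a point): Centre of the thick packing disc: 50 mm diameter, 24 mm thick.
Mind the look-alikes: they are no part of the job. What is shaped like the part that bears tin_tall_lid_top but blue, orange or purple is not meant.

How it is judged:
By the outcome, as a careful person would: the job done as asked, in the order asked, and still so for the second after the job is handed in, with the robot touching nothing.
It also fails if it takes over 72 s, if anything falls off the work surface, if the arm or the gripper's body presses on something with over 40 N, if the wrist force passes 120 N, or if a joint passes its speed limit or range.

## Working session

There is one attempt and no reset: what is moved stays moved. The work goes in short steps, Python scripts to look and compute and a tool call to move; the robot and the scene stay as the last step left them, time stands still between calls to the robot, and variables do not carry over. Pictures are saved under pics/ and viewed, and the job is handed in when it is done.

Besides the shell and the picture viewer there is one more tool, called after "Call:" as name(argument=value, ...), one argument or row to a line, values as JSON. step_arm: Moves the arm, as the interface text tells. Scaled input: -1 to 1 covers 0.05 m each way for a shift and 0.12 rad each way for a turn. Its arguments: {"type":"object","properties":{"moves":{"type":"string"}},"required":["moves"]}

```bash
mkdir -p pics
python3 - <<'E'
from cell import ctrl,get_image,nets
import cv2,numpy as np,pickle
s=ctrl.read_state();print({k:np.round(v,3) for k,v in s.items()})
d={}
for n in("scene","top","wrist"):
    p=get_image(n);d[n]=p;cv2.imwrite(f"pics/a_{n}.png",p["color"])
    print(n,p["vertical_fov"],p["cx"],p["cy"],p.get("t"),p.get("T_tool_cam"))
    for t in "lid_press tin_tall_lid_top tin_middle_lid_top tin_short_lid_top disc_thin_center disc_mid_center disc_thick_center handle_center press_head press_pivot".split():
        r=nets.place_of(p,t)
        print(" ",t,[(np.round(x["position"]).tolist(),round(x["conf"],2)) for x in r][:4])
pickle.dump(d,open("a.pkl","wb"))
E
```

```text
{'clock': np.float64(0.0), 'qpos': array([ 1.261,  0.629,  0.038,  1.518, -0.027,  0.996, -0.02 ]), 'qd': array([-0.001, -0.   , -0.001,  0.001,  0.001, -0.   , -0.   ]), 'tau': array([-0.0000e+00, -5.6341e+01,  1.2260e+00, -1.9345e+01,  1.1000e-02,
        1.0000e-02,  0.0000e+00]), 'eef_pos': array([ 156.774, -630.156,  230.412]), 'tool_rot': array([-1.571,  0.002, -1.327]), 'force': array([0.227, 0.761, 0.224]), 'torque': array([-0.002,  0.001, -0.072]), 'width': np.float64(85.214)}
scene 56.63547168836282 319.9612131860494 194.6216164560097 [-525.79503167  123.36502245 1260.96723008] None
  lid_press [([538.0, 155.0, 2.0], 0.68), ([660.0, 65.0, 75.0], 0.63)]
  tin_tall_lid_top [([660.0, -273.0, 85.0], 0.8), ([360.0, -618.0, 85.0], 0.73), ([514.0, -672.0, 88.0], 0.6), ([537.0, -14.0, 83.0], 0.48)]
  tin_middle_lid_top [([441.0, -97.0, 6.0], 0.44), ([659.0, 62.0, 73.0], 0.43)]
  tin_short_lid_top [([534.0, 147.0, 62.0], 0.57)]
  disc_thin_center [([463.0, -249.0, 14.0], 0.65), ([439.0, -98.0, 6.0], 0.54)]
  disc_mid_center [([634.0, -59.0, 6.0], 0.4), ([537.0, 151.0, 63.0], 0.38)]

[... 768 characters left out ...]
andle_center [([573.0, 303.0, 309.0], 0.79)]
  press_head [([569.0, 280.0, 239.0], 0.57)]
  press_pivot [([573.0, 287.0, 99.0], 0.84), ([437.0, -98.0, 2.0], 0.58)]
wrist 64.58047472516748 315.6759871945581 196.97944890414985 None [[ 9.99999463e-01 -9.55427216e-04  4.01698337e-04  6.74257791e-01]
 [-6.48577105e-04 -2.74552494e-01  9.61571894e-01 -1.42099108e+02]
 [-8.08424677e-04 -9.61571638e-01 -2.74552967e-01  7.13081279e+01]
 [ 0.00000000e+00  0.00000000e+00  0.00000000e+00  1.00000000e+00]]
  lid_press []
  tin_tall_lid_top []
  tin_middle_lid_top []
  tin_short_lid_top []
  disc_thin_center []
  disc_mid_center []
  disc_thick_center []
  handle_center []
  press_head []
  press_pivot []
```

View pics/a_scene.png

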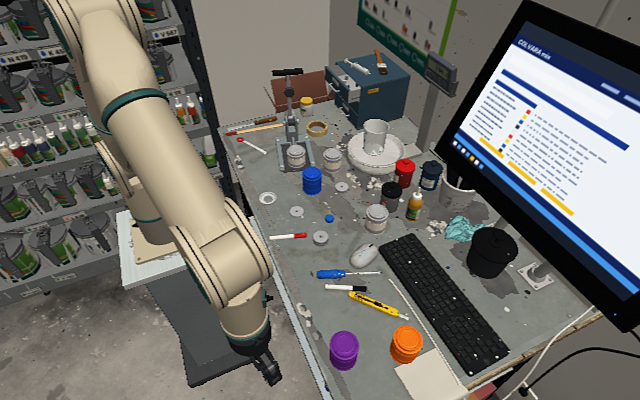

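View pics/a_top.png

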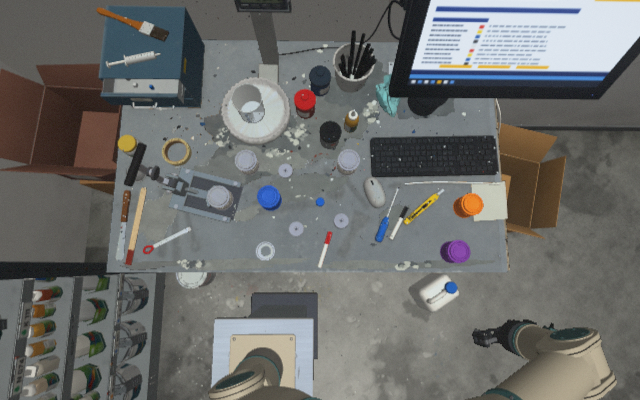

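Run:
```python
import pickle,cv2,numpy as np
d=pickle.load(open("a.pkl","rb"))
s=d["scene"]["color"];t=d["top"]["color"]
def cr(im,x,y,w,h,f): return cv2.resize(im[y:y+h,x:x+w],None,fx=f,fy=f,interpolation=cv2.INTER_CUBIC)
cv2.imwrite("pics/b1.png",cr(s,250,130,160,120,5))
cv2.imwrite("pics/b2.png",cr(t,160,140,200,130,4))
```

```text
(no output)
```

View pics/b1.png

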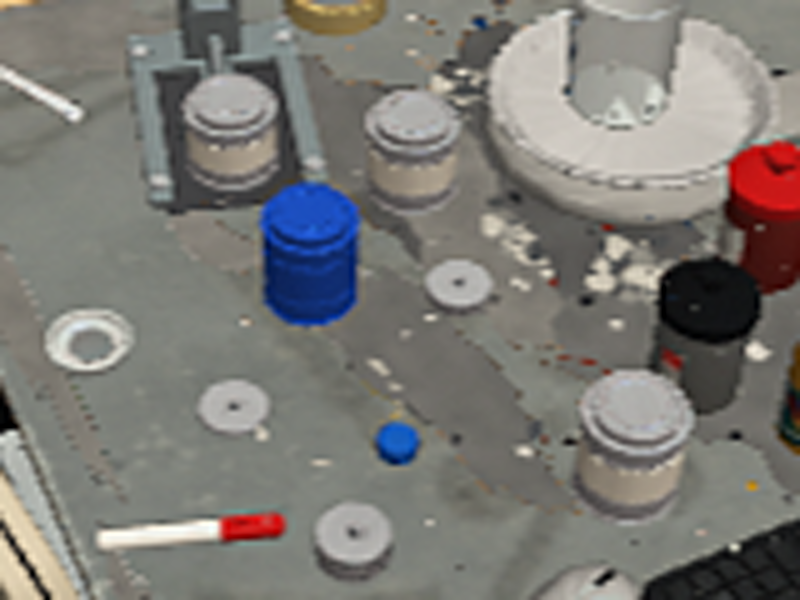

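View pics/b2.png

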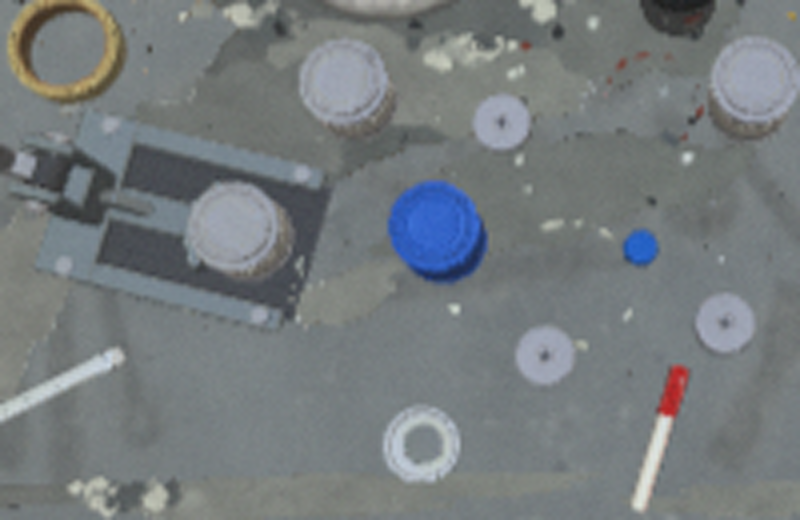

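```bash
cat > h.py <<'E'
import numpy as np,cv2,pickle
def KP(p):
    f=200/np.tan(np.radians(p["vertical_fov"])/2)
    K=np.array([[f,0,p["cx"]],[0,f,p["cy"]],[0,0,1]])
    return K@np.c_[np.array(p["R"]),np.array(p["t"])]
def tri(Ps,uvs):
    A=[]
    for P,(u,v) in zip(Ps,uvs): A+= [u*P[2]-P[0],v*P[2]-P[1]]
    X=np.linalg.svd(np.array(A)/1)[2][-1];X=X[:3]/X[3]
    res=[np.round((lambda q:q[:2]/q[2])(P@np.r_[X,1])-uv,1).tolist() for P,uv in zip(Ps,uvs)]
    return X,res
def onz(P,uv,z):
    u,v=uv
    A=np.array([u*P[2]-P[0],v*P[2]-P[1]])
    return np.r_[np.linalg.solve(A[:,:2],-(A[:,2]*z+A[:,3])),z]
def proj(P,X):
    q=P@np.r_[X,1];return q[:2]/q[2]
E
python3 - <<'E'
from h import *
d=pickle.load(open("a.pkl","rb"));S=KP(d["scene"]);T=KP(d["top"])
h=lambda x,y,ox,oy,f:np.array([(x+.5)/f-.5+ox,(y+.5)/f-.5+oy])
for n,a,b in [("D1",(234,406),(545,355)),("D2",(459,283),(502,121)),("D3",(353,533),(725,322)),("seat",(231,101),(232,224)),("T2",(412,117),(345,79)),("T3",(636,403),(754,79)),("blue",(311,213),(434,227)),("ring",(88,340),(421,444))]:
    X,r=tri([S,T],[h(*a,250,130,5),h(*b,160,140,4)]);print(n,X.round(1),r)
E
```

```text
D1 [ 440.  -100.8    3.7] [[0.2, -0.0], [-0.0, 0.2]]
D2 [638.7 -61.8  11.2] [[0.3, -0.1], [-0.1, 0.3]]
D3 [ 465.8 -250.5   20.8] [[0.3, -0.1], [-0.1, 0.3]]
seat [540.1 149.7  61.6] [[0.1, -0.0], [-0.0, 0.1]]
T2 [657.3  61.4  72.9] [[0.4, -0.1], [-0.1, 0.4]]
T3 [ 658.6 -271.8   82.3] [[-0.1, 0.0], [0.0, -0.1]]
blue [536.  -15.7  82. ] [[-0.3, 0.1], [0.1, -0.3]]
ring [3.657e+02 2.000e-01 6.700e+00] [[0.3, -0.0], [-0.1, 0.3]]
```

The seat tin is the short one: its lid triangulates at about 62 mm with a low bias of some 3 mm, and the other two lids at 73 and 82 mm. It needs 100 − 62 = 38 mm, so the 14 and 24 mm discs.

- **Discs in the top view:** D1 at (296,229) is thin. D2 at (285,170) is the middle disc. D3 at (341,220) is thick.
- **Look-alikes:** the white ring at (265,251), the blue cap at (320,202), and the blue, orange and purple tins.

I'll look at D3 from the wrist first.

Call:
step_arm(
  moves="0 0 0 0 -1 0 1;0 0 0 0 -1 0 1;0 0 0 0 -1 0 1;0 0 0 0 -1 0 1;0 0 0 0 -1 0 1;0 0 0 0 -1 0 1;0 0 0 0 -1 0 1;0 0 0 0 -1 0 1;0 0 0 0 -1 0 1;0 0 0 0 -1 0 1;0 0 0 0 -1 0 1;0 0 0 0 -1 0 1",
)

```text
clock: 2.85
eef_pos: [156.8, -630.9, 231.3]
tool_rot: [-1.571, 0.0, 0.118]
force: [-1.2, 0.3, 0.6]
width: 85.4
```

Call:
step_arm(
  moves="0.7 0.1 0.685 0 0 0 1;0.7 0.1 0.685 0 0 0 1;0.7 0.1 0.685 0 0 0 1;0.7 0.1 0.685 0 0 0 1;0.7 0.1 0.685 0 0 0 1;0.7 0.1 0.685 0 0 0 1;0.7 0.1 0.685 0 0 0 1;0.7 0.1 0.685 0 0 0 1;0.7 0.1 0.685 0 0 0 1;0.7 0.1 0.685 0 0 0 1;0 0 0 0 0 0 1;0 0 0 0 0 0 1",
)

```text
clock: 4.05
eef_pos: [467.0, -249.6, 181.3]
tool_rot: [-1.571, -0.0, 0.117]
force: [-1.1, -0.5, 0.3]
width: 85.2
```

```bash
cat >> h.py <<'E'
from scipy.spatial.transform import Rotation as Ro
def wrist(name):
    from cell import ctrl,get_image
    s=ctrl.read_state();p=get_image("wrist")
    T=np.eye(4);T[:3,:3]=Ro.from_euler('xyz',s["tool_rot"]).as_matrix();T[:3,3]=s["eef_pos"]
    M=np.linalg.inv(T@np.array(p["T_tool_cam"]))
    p["R"]=M[:3,:3];p["t"]=M[:3,3]
    pickle.dump((s,p),open(name+".pkl","wb"));cv2.imwrite("pics/"+name+".png",p["color"])
    print(name,np.round(s["eef_pos"],1),np.round(s["tool_rot"],3),"q",np.round(s["qpos"],2))
    return s,p
def todelta(s,X):
    R=Ro.from_euler('xyz',s["tool_rot"]).as_matrix()
    return R.T@(np.array(X)-s["eef_pos"])
E
python3 -c "
from h import *
s,p=wrist('w1')"
```

```text
w1 [ 467.  -249.6  181.3] [-1.571 -0.     0.117] q [ 0.67  0.54 -0.34  1.9   0.26  0.74  0.3 ]
```

View pics/w1.png

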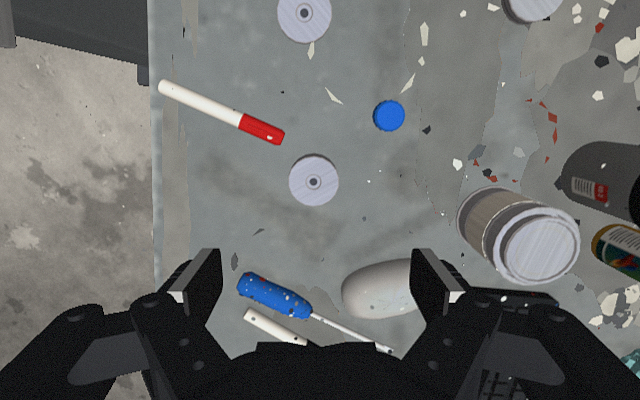

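```bash
cat >> h.py <<'E'
def ell(img,c,r,name=None):
    """bright disc top near c with half window r: largest contour ellipse"""
    x0,y0=int(c[0]-r),int(c[1]-r);x0=max(x0,0);y0=max(y0,0)
    g=img[y0:int(c[1]+r),x0:int(c[0]+r)].astype(float)
    lab=cv2.cvtColor(np.uint8(g),cv2.COLOR_BGR2LAB).astype(int)
    v=lab[...,0]
    th,m=cv2.threshold(np.uint8(v),0,255,cv2.THRESH_OTSU)
    m=cv2.morphologyEx(m,cv2.MORPH_OPEN,np.ones((5,5)))
    cs,_=cv2.findContours(m,cv2.RETR_EXTERNAL,cv2.CHAIN_APPROX_NONE)
    k=max(cs,key=cv2.contourArea);e=cv2.fitEllipse(cv2.convexHull(k))
    vis=np.uint8(g);cv2.ellipse(vis,e,(0,0,255),1)
    if name:cv2.imwrite("pics/"+name+".png",cv2.resize(vis,None,fx=4,fy=4))
    return (e[0][0]+x0,e[0][1]+y0),e[1]
E
python3 - <<'E'
from h import *
s,p=pickle.load(open('w1.pkl','rb'))
c,a=ell(p["color"],(313,181),36,'e1');print(c,a)
P=KP(p)
for z in(0,12,24):print(onz(P,c,z).round(1),todelta(s,onz(P,c,z)).round(1))
f=P[2,:3]@onz(P,c,24)+P[2,3];print("diam",max(a)*f/(200/np.tan(np.radians(p["vertical_fov"])/2)))
E
```

```text
(313.02824783325195, 181.27330017089844) (48.78839874267578, 49.76198196411133)
[ 466.7 -255.9    0. ] [ -1.1 181.3  -6.3]
[ 466.4 -253.1   12. ] [ -1.  169.3  -3.5]
[ 466.2 -250.3   24. ] [ -0.9 157.3  -0.7]
diam 48.28028523730392
```

View pics/e1.png

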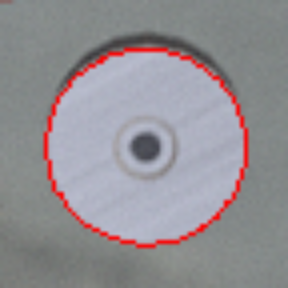

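Call:
step_arm(
  moves="0 0.5 0 0 0 0 1;0 0.5 0 0 0 0 1;0 0.5 0 0 0 0 1;0 0 0 0 0 0 1;0 0 0 0 0 0 1",
)

```text
clock: 4.6
eef_pos: [465.3, -252.3, 106.5]
tool_rot: [-1.571, 0.001, 0.111]
force: [0.3, -1.0, -0.1]
width: 85.2
```

Run:
```python
from h import *
s0,p0=pickle.load(open('w1.pkl','rb'))
s,p=wrist('w2');P=KP(p)
u=proj(P,np.array([466.2,-250.3,24]));print(u)
c,a=ell(p["color"],u,50,'e2');print(c,a)
c0,_=ell(p0["color"],(313,181),36)
X,r=tri([KP(p0),P],[c0,c]);print(X.round(1),r);print(onz(P,c,24).round(1),todelta(s,onz(P,c,24)).round(1))
```

```text
w2 [ 465.3 -252.3  106.5] [-1.571e+00  1.000e-03  1.110e-01] q [ 0.63  0.65 -0.29  1.96  0.32  0.57  0.24]
[314.96615372 200.81891034]
(315.8976821899414, 199.89998626708984) (62.8876838684082, 65.4231948852539)
[ 466.8 -252.7   13.6] [[0.4, -0.0], [-0.5, 0.1]]
[ 466.8 -249.5   24. ] [ 1.9 82.5  2.6]
```

View pics/w2.png

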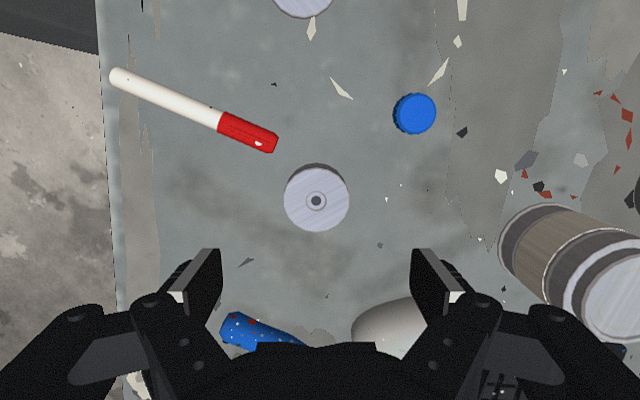

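Call:
step_arm(
  moves="0.03 0.5 0.045 0 0 0 1;0 0.5 0 0 0 0 1;0 0.5 0 0 0 0 1;0 0.4 0 0 0 0 1;0 0 0 0 0 0 1;0 0 0 0 0 0 1",
)

```text
clock: 5.25
eef_pos: [468.1, -249.2, 12.5]
tool_rot: [-1.572, -0.001, 0.112]
force: [0.3, -0.5, 0.8]
width: 85.5
```

Call:
step_arm(
  moves="-0.03 0.13 -0.01 0 0 0 1;0 0 0 0 0 0 1;0 0 0 0 0 0 1;0 0 0 0 0 0 0.7;0 0 0 0 0 0 0.6;0 0 0 0 0 0 0.4;0 0 0 0 0 0 0;0 0 0 0 0 0 0;0 0 0 0 0 0 0;0 0 0 0 0 0 0;0 0 0 0 0 0 0",
)

```text
clock: 6.35
eef_pos: [465.9, -249.3, 5.5]
tool_rot: [-1.571, -0.0, 0.113]
force: [-1.4, 1.0, 6.3]
width: 48.2
```

Run:
```python
from h import *
s,p=wrist('w3');print(s["force"].round(1),s["width"])
```

```text
w3 [ 465.9 -249.3    5.5] [-1.571 -0.     0.113] q [ 0.56  0.82 -0.18  2.    0.4   0.35  0.17]
[-1.4  1.   6.3] 48.24551432517565
```

View pics/w3.png

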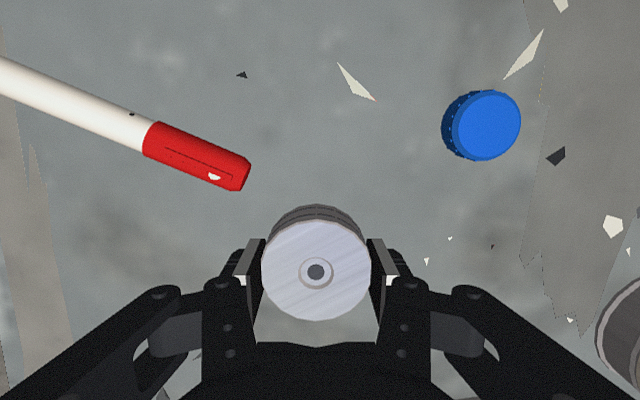

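Call:
step_arm(
  moves="0 -0.4 0 0 0 0 0;0 -0.8 0 0 0 0 0;0 -0.8 0 0 0 0 0;0 -0.8 0 0 0 0 0;0 -0.6 0 0 0 0 0;0 0 0 0 0 0 0;0.29 0 0.5 0 0 0 0;0.29 0 0.78 0 0 0 0;0.29 0 0.78 0 0 0 0;0.29 0 0.78 0 0 0 0;0.29 0 0.78 0 0 0 0;0.29 0 0.78 0 0 0 0;0.29 0 0.78 0 0 0 0;0.29 0 0.78 0 0 0 0;0 0 0.3 0 0 0 0;0 0 0 0 0 0 0;0 0 0 0 0 0 0;0 0 0 0 0 0 0",
)

```text
clock: 8.2
eef_pos: [545.4, 72.3, 174.2]
tool_rot: [-1.572, 0.002, 0.11]
force: [0.8, -0.2, -1.6]
width: 48.2
```

Run:
```python
from h import *
s,p=wrist('w4');print(s["force"].round(1),s["width"])
```

```text
w4 [545.4  72.3 174.2] [-1.572  0.002  0.11 ] q [ 0.03  0.58 -0.32  1.85  0.26  0.76 -0.32]
[ 0.8 -0.2 -1.6] 48.22286163735675
```

View pics/w4.png

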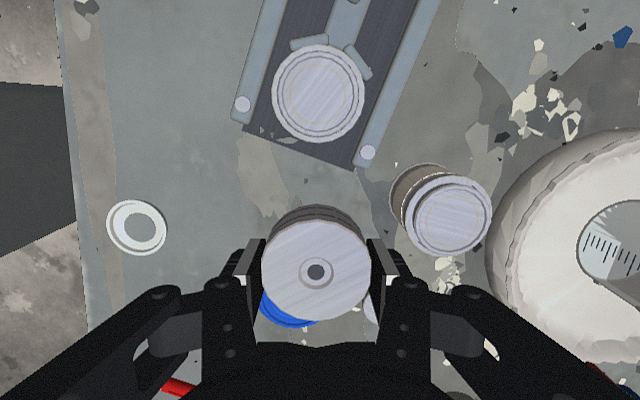

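Run:
```python
from h import *
s,p=pickle.load(open('w4.pkl','rb'));im=p["color"]
c=im[35:155,250:390];cv2.imwrite("pics/e4.png",cv2.resize(c,None,fx=5,fy=5,interpolation=cv2.INTER_CUBIC))
c2=im[190:330,240:400];cv2.imwrite("pics/e4b.png",cv2.resize(c2,None,fx=4,fy=4,interpolation=cv2.INTER_CUBIC))
```

```text
(no output)
```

View pics/e4.png

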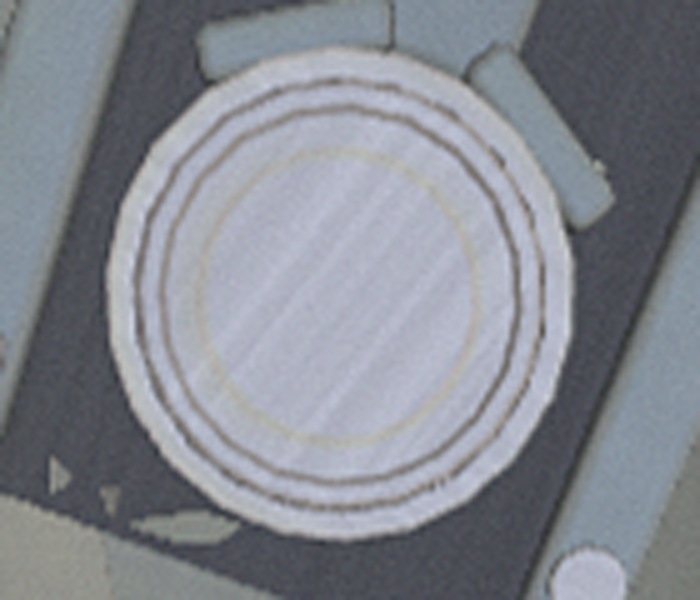

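View pics/e4b.png

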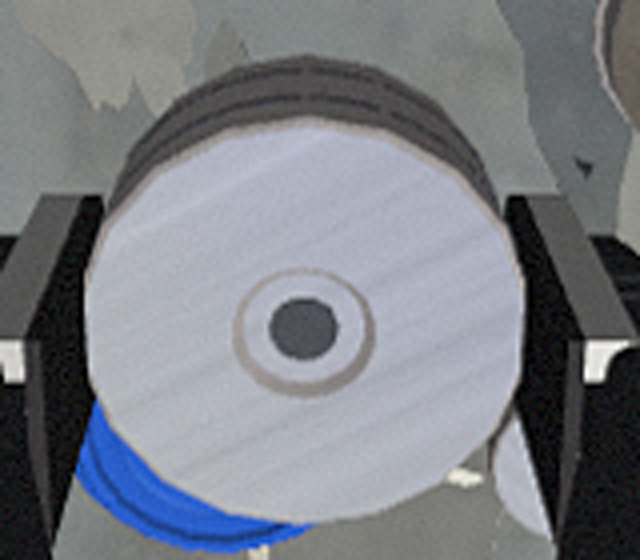

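Run:
```python
from h import *
s,p=pickle.load(open('w4.pkl','rb'));P=KP(p)
for uv in[(317.6,93.8),(317.4,94.0)]:
  for z in(62,67): print("lid",z,onz(P,uv,z).round(1))
pt=s["eef_pos"]
for uv in[(315.6,271.6),(315.7,269.5),(315.7,272.6)]:
  for h in(18.5,20):
    X=onz(P,uv,pt[2]+h); print("disc",h,X.round(1),"tool",todelta(s,X).round(1))
# pixel edges -> points
for uv in[(261,267),(371,267),(316,219.3),(316,319.8)]:
    print(todelta(s,onz(P,uv,pt[2]+18.5)).round(1))
# disc face circle predicted
R=Ro.from_euler('xyz',s["tool_rot"]).as_matrix()
for cz in(0,2,-2):
    q=[proj(P,R@np.array([25*np.cos(a),-18.5,cz+25*np.sin(a)])+pt) for a in np.linspace(0,2*np.pi,60)]
    q=np.array(q);print(cz,q.min(0).round(1),q.max(0).round(1), proj(P,R@np.array([0,-18.5,cz])+pt).round(1))
```

```text
lid 62 [539.8 150.4  62. ]
lid 67 [539.8 150.3  67. ]
lid 62 [539.7 150.3  62. ]
lid 67 [539.7 150.1  67. ]
disc 18.5 [547.1  72.5 192.7] tool [  1.7 -18.5   0. ]
disc 20 [547.   73.4 194.2] tool [  1.7 -20.    0.8]
disc 18.5 [547.   73.6 192.7] tool [  1.7 -18.5   1. ]
disc 20 [546.9  74.4 194.2] tool [  1.7 -20.    1.8]
disc 18.5 [547.2  72.1 192.7] tool [  1.7 -18.5  -0.5]
disc 20 [547.1  72.9 194.2] tool [  1.7 -20.    0.4]
[-22.  -18.5   2.2]
[ 25.7 -18.5   2.2]
[  1.9 -18.5  24.2]
[  1.8 -18.5 -24.6]
0 [254.3 217.5] [369.1 320.6] [311.7 271.6]
2 [254.  212.9] [369.4 316.8] [311.7 267.5]
-2 [254.5 222. ] [368.9 324.3] [311.8 275.7]
```

Call:
step_arm(
  moves="0.04 0 0.4 0 0 0 0;0 0 0.4 0 0 0 0;0 0 0.4 0 0 0 0;0 0 0.36 0 0 0 0;0 0 0 0 0 0 0;0 0.5 0 0 0 0 0;0 0.5 0 0 0 0 0;0 0.5 0 0 0 0 0;0 0.3 0 0 0 0 0;0 0 0 0 0 0 0;0 0 0 0 0 0 0;0 0 0 0 0 0 0",
)

```text
clock: 9.45
eef_pos: [540.0, 152.0, 85.9]
tool_rot: [-1.571, -0.002, 0.112]
force: [0.4, 0.7, -0.8]
width: 47.8
```

Run:
```python
from h import *
from cell import ctrl
s,p=wrist('w5');print(s["force"].round(1),s["width"])
print(todelta(s,[539,150,75]).round(1))
```

```text
w5 [540.  152.   85.9] [-1.571 -0.002  0.112] q [-0.15  0.71 -0.26  1.89  0.32  0.58 -0.51]
[ 0.4  0.7 -0.8] 47.81141641529478
[-1.3 10.9 -1.9]
```

View pics/w5.png

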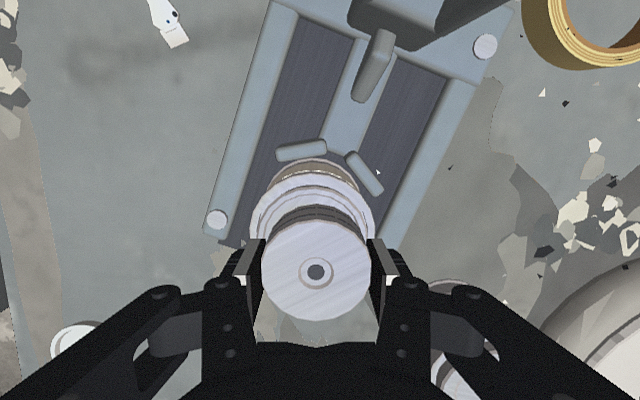

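Run:
```python
from h import *
s,p=pickle.load(open('w5.pkl','rb'));P=KP(p);im=p["color"].copy()
im=cv2.resize(im[130:340,200:430],None,fx=3.4,fy=3.4,interpolation=cv2.INTER_CUBIC)
def circ(c,r,z,col):
    q=np.array([(proj(P,[c[0]+r*np.cos(a),c[1]+r*np.sin(a),z])-[200,130]+.5)*3.4 for a in np.linspace(0,6.2832,90)])
    cv2.polylines(im,[np.int32(q)],True,col,1)
circ((539.8,150.2),31,67,(0,0,255))
circ((539.8,150.2),36.5,62,(0,255,255))
circ(s["eef_pos"][:2],25,s["eef_pos"][2]+18.5,(0,255,0))
cv2.imwrite("pics/e5.png",im)
```

```text
(no output)
```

View pics/e5.png

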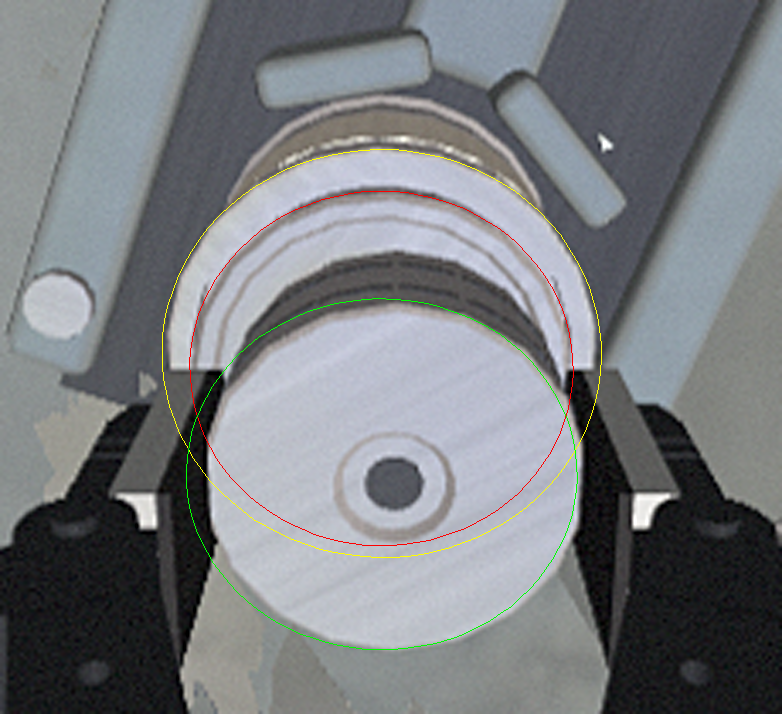

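Call:
step_arm(
  moves="-0.03 0.1 -0.035 0 0 0 0;0 0.1 0 0 0 0 0;0 0 0 0 0 0 0;0 0 0 0 0 0 0;0 0 0 0 0 0 0",
)

```text
clock: 10.0
eef_pos: [537.8, 150.8, 74.9]
tool_rot: [-1.571, -0.0, 0.113]
force: [0.2, -0.1, -1.0]
width: 47.6
```

Run:
```python
from cell import ctrl
s=ctrl.read_state();print(s["eef_pos"].round(1),s["force"].round(1))
```

```text
[537.8 150.8  74.9] [ 0.2 -0.1 -1. ]
```

Call:
step_arm(
  moves="0 0.02 0 0 0 0 0;0 0 0 0 0 0 0;0 0 0 0 0 0 0",
)

```text
clock: 10.3
eef_pos: [537.8, 150.7, 73.9]
tool_rot: [-1.571, -0.0, 0.113]
force: [0.1, 0.0, -1.7]
width: 48.1
```

Call:
step_arm(
  moves="0 0.01 0 0 0 0 0;0 0 0 0 0 0 0;0 0 0 0 0 0 0",
)

```text
clock: 10.6
eef_pos: [537.7, 150.6, 73.3]
tool_rot: [-1.571, 0.0, 0.113]
force: [-0.7, 0.2, -1.3]
width: 47.9
```

Call:
step_arm(
  moves="0 0.01 0 0 0 0 0;0 0 0 0 0 0 0;0 0 0 0 0 0 0",
)

```text
clock: 10.9
eef_pos: [537.8, 150.6, 72.8]
tool_rot: [-1.571, -0.0, 0.113]
force: [0.5, 0.2, -0.8]
width: 47.9
```

Call:
step_arm(
  moves="0 0.01 0 0 0 0 0;0 0 0 0 0 0 0;0 0 0 0 0 0 0",
)

```text
clock: 11.2
eef_pos: [537.8, 150.7, 72.6]
tool_rot: [-1.571, -0.0, 0.113]
force: [-0.7, -1.2, 1.8]
width: 48.3
```

Call:
step_arm(
  moves="0 0 0 0 0 0 0.65;0 0 0 0 0 0 0.7;0 0 0 0 0 0 0.8;0 0 0 0 0 0 1;0 0 0 0 0 0 1;0 -0.2 0 0 0 0 1;0 -0.5 0 0 0 0 1;0 -0.5 0 0 0 0 1;0 -0.5 -0.2 0 0 0 1;0 -0.5 -0.2 0 0 0 1;0 0 0 0 0 0 1;0 0 0 0 0 0 1",
)

```text
clock: 12.4
eef_pos: [540.3, 130.6, 183.2]
tool_rot: [-1.571, -0.002, 0.112]
force: [-0.3, -0.7, -0.4]
width: 85.3
```

```bash
cat > ov.py <<'E'
from h import *
def ov(s,p,circs,box,name,f=4):
    P=KP(p);x0,y0,x1,y1=box
    im=cv2.resize(p["color"][y0:y1,x0:x1],None,fx=f,fy=f,interpolation=cv2.INTER_CUBIC)
    for c,r,z,col in circs:
        q=np.array([(proj(P,[c[0]+r*np.cos(a),c[1]+r*np.sin(a),z])-[x0,y0]+.5)*f for a in np.linspace(0,6.2832,90)])
        cv2.polylines(im,[np.int32(q)],True,col,1)
    cv2.imwrite("pics/"+name+".png",im)
E
python3 - <<'E'
from ov import *
s,p=wrist('w6')
ov(s,p,[((539.8,150.2),31,67,(0,0,255)),((539.8,150.2),25,91,(0,255,0))],(230,110,410,260),'e6')
E
```

```text
w6 [540.3 130.6 183.2] [-1.571 -0.002  0.112] q [-0.07  0.57 -0.33  1.83  0.25  0.78 -0.42]
```

View pics/e6.png

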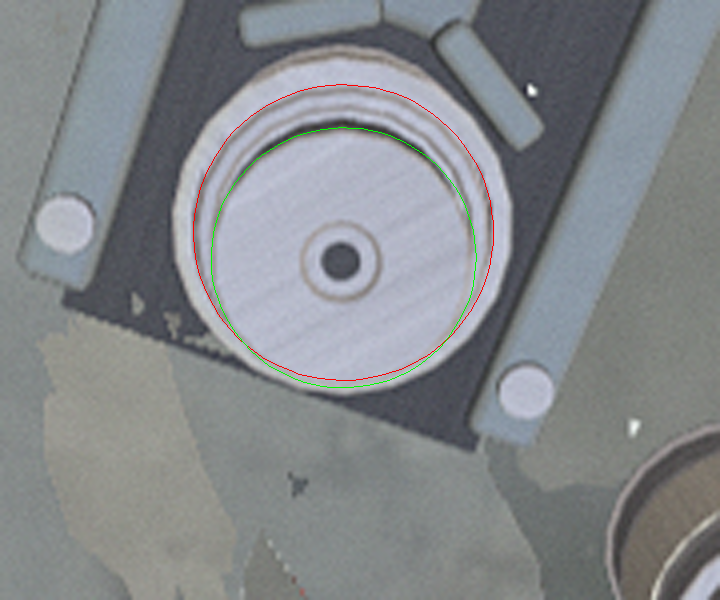

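Call:
step_arm(
  moves="0.3 0 -0.8 0 0 0 1;0.3 0 -0.8 0 0 0 1;0.3 0 -0.8 0 0 0 1;0.3 0 -0.8 0 0 0 1;0.3 0 -0.8 0 0 0 1;0 0.5 0 0 0 0 1;0 0.5 0 0 0 0 1;0 0 0 0 0 0 1;0 0 0 0 0 0 1;0 0 0 0 0 0 1",
)

```text
clock: 13.45
eef_pos: [637.8, -58.7, 133.3]
tool_rot: [-1.571, -0.001, 0.114]
force: [-0.4, 1.1, 0.7]
width: 85.4
```

Run:
```python
from ov import *
s,p=wrist('w7');P=KP(p)
u=proj(P,np.array([638.7,-61.8,14]));print(u)
c,a=ell(p["color"],u,45,'e7');print(c,a)
print(onz(P,c,14).round(1),todelta(s,onz(P,c,14)).round(1))
```

```text
w7 [637.8 -58.7 133.3] [-1.571e+00 -1.000e-03  1.140e-01] q [ 0.23  0.74 -0.31  1.63  0.29  0.81 -0.09]
[314.13465236 194.27725087]
(314.511043548584, 193.19093704223633) (54.540924072265625, 56.52846908569336)
[638.9 -60.8  14. ] [  0.7 119.3  -2.2]
```

View pics/w7.png

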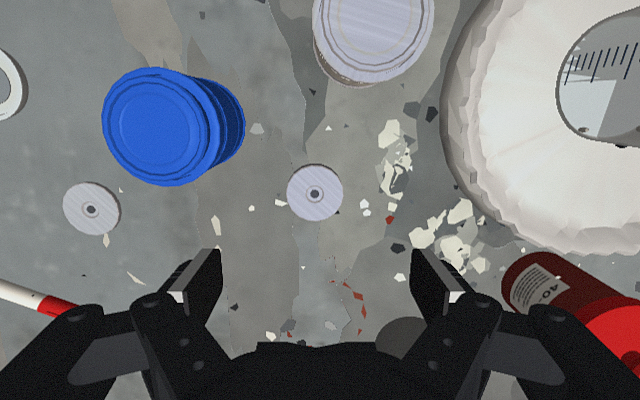

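View pics/e7.png

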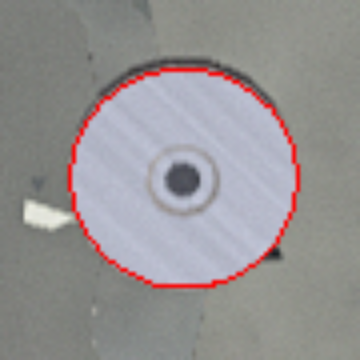

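Call:
step_arm(
  moves="0 0.5 -0.045 0 0 0 1;0 0.5 0 0 0 0 1;0 0.5 0 0 0 0 1;0 0.5 0 0 0 0 1;0 0.4 0 0 0 0 1;0 0 0 0 0 0 1;0 0 0 0 0 0 1;0 0 0 0 0 0 1",
)

```text
clock: 14.3
eef_pos: [638.8, -61.6, 14.2]
tool_rot: [-1.571, -0.003, 0.113]
force: [-0.1, 0.1, -0.2]
width: 85.1
```

Call:
step_arm(
  moves="-0.02 0.2 0.015 0 0 0 1;0 0 0 0 0 0 1;0 0 0 0 0 0 1;0 0 0 0 0 0 0.7;0 0 0 0 0 0 0.6;0 0 0 0 0 0 0.4;0 0 0 0 0 0 0;0 0 0 0 0 0 0;0 0 0 0 0 0 0;0 0 0 0 0 0 0;0 0 0 0 0 0 0",
)

```text
clock: 15.4
eef_pos: [636.7, -61.1, 3.1]
tool_rot: [-1.571, -0.001, 0.113]
force: [-0.7, -0.1, 5.3]
width: 47.1
```

Run:
```python
from ov import *
s,p=wrist('w8');P=KP(p);print(s["force"].round(1),s["width"])
e=s["eef_pos"]
ov(s,p,[((e[0]+1.7,e[1]),25,14,(0,255,0))],(220,170,420,320),'e8')
```

```text
w8 [636.7 -61.1   3.1] [-1.571e+00 -1.000e-03  1.130e-01] q [ 0.2   0.92 -0.25  1.68  0.36  0.58 -0.15]
[-0.7 -0.1  5.3] 47.13225697597124
```

View pics/e8.png

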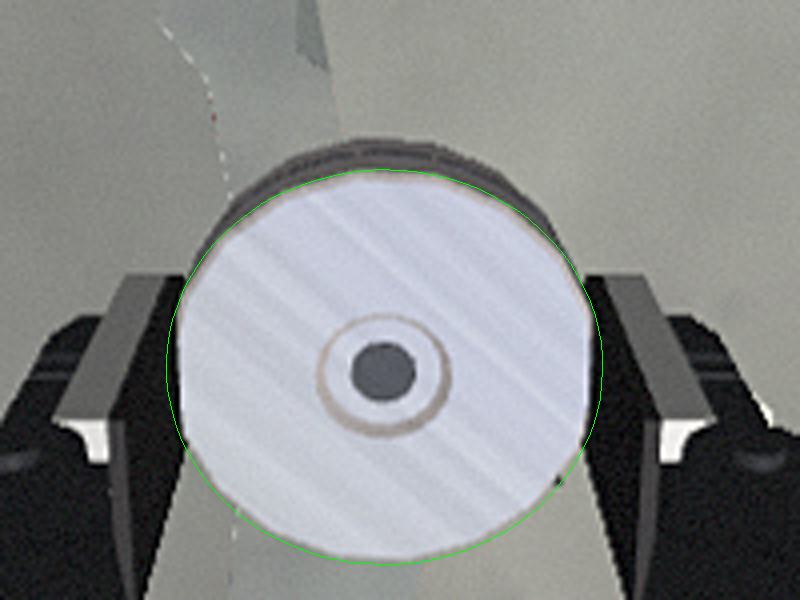

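Call:
step_arm(
  moves="0 -0.3 0 0 0 0 0;0 -0.7 0 0 0 0 0;0 -0.7 0 0 0 0 0;0 -0.7 0 0 0 0 0;0 -0.6 0 0 0 0 0;0 0 0 0 0 0 0;-0.25 0 0.74 0 0 0 0;-0.25 0 0.74 0 0 0 0;-0.25 0 0.74 0 0 0 0;-0.25 0 0.74 0 0 0 0;-0.25 0 0.74 0 0 0 0;-0.25 0 0.73 0 0 0 0;0 0 0 0 0 0 0;0 0.4 0 0 0 0 0;0 0.4 0 0 0 0 0;0 0 0 0 0 0 0;0 0 0 0 0 0 0;0 0 0 0 0 0 0",
)

```text
clock: 17.25
eef_pos: [537.4, 150.6, 113.2]
tool_rot: [-1.57, -0.001, 0.113]
force: [-0.3, 0.1, -1.0]
width: 47.4
```

Run:
```python
from ov import *
s,p=wrist('w9');P=KP(p);print(s["force"].round(1),s["width"])
e=s["eef_pos"]
print(todelta(s,[537.8,150.6,97]).round(1))
ov(s,p,[((539.8,150.2),25,91,(0,0,255)),((e[0]+1.7,e[1]),25,e[2]+11,(0,255,0))],(220,130,420,330),'e9',3)
```

```text
w9 [537.4 150.6 113.2] [-1.57e+00 -1.00e-03  1.13e-01] q [-0.14  0.67 -0.28  1.88  0.3   0.63 -0.49]
[-0.3  0.1 -1. ] 47.39735724059582
[ 0.4 16.2 -0. ]
```

View pics/e9.png

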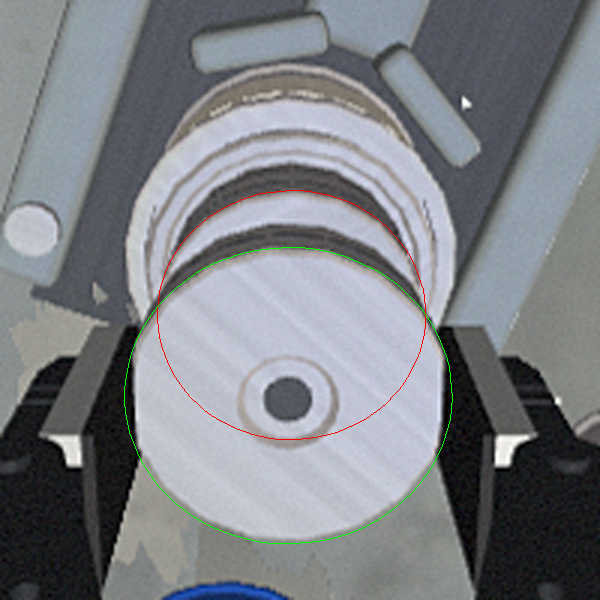

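Everything lines up, so I'll lower it.

Call:
step_arm(
  moves="0 0.15 0 0 0 0 0;0 0.15 0 0 0 0 0;0 0 0 0 0 0 0;0 0 0 0 0 0 0;0 0 0 0 0 0 0",
)

```text
clock: 17.8
eef_pos: [536.9, 150.6, 97.3]
tool_rot: [-1.571, -0.0, 0.113]
force: [0.6, 0.8, -0.3]
width: 47.2
```

Call:
step_arm(
  moves="0 0.02 0 0 0 0 0;0 0 0 0 0 0 0;0 0 0 0 0 0 0",
)

```text
clock: 18.1
eef_pos: [536.8, 150.6, 96.4]
tool_rot: [-1.571, -0.0, 0.113]
force: [0.2, -0.2, -0.4]
width: 47.1
```

Nudging x by +1 mm while continuing down.

Call:
step_arm(
  moves="0.02 0.015 0 0 0 0 0;0 0 0 0 0 0 0;0 0 0 0 0 0 0",
)

```text
clock: 18.4
eef_pos: [537.8, 150.6, 95.5]
tool_rot: [-1.571, -0.0, 0.113]
force: [-0.4, 1.1, -0.6]
width: 47.1
```

Call:
step_arm(
  moves="0 0.01 0 0 0 0 0;0 0 0 0 0 0 0;0 0 0 0 0 0 0",
)

```text
clock: 18.7
eef_pos: [537.7, 150.6, 95.1]
tool_rot: [-1.571, -0.0, 0.113]
force: [0.3, -0.1, -0.1]
width: 47.3
```

Call:
step_arm(
  moves="0 0.01 0 0 0 0 0;0 0 0 0 0 0 0;0 0 0 0 0 0 0",
)

```text
clock: 19.0
eef_pos: [537.8, 150.6, 94.6]
tool_rot: [-1.571, -0.0, 0.113]
force: [0.3, -0.3, -1.1]
width: 46.9
```

Call:
step_arm(
  moves="0 0.01 0 0 0 0 0;0 0 0 0 0 0 0;0 0 0 0 0 0 0",
)

```text
clock: 19.3
eef_pos: [537.8, 150.6, 94.1]
tool_rot: [-1.571, -0.0, 0.113]
force: [0.8, 0.7, -0.3]
width: 47.1
```

Call:
step_arm(
  moves="0 0.01 0 0 0 0 0;0 0 0 0 0 0 0;0 0 0 0 0 0 0",
)

```text
clock: 19.6
eef_pos: [537.9, 150.7, 94.1]
tool_rot: [-1.571, -0.0, 0.113]
force: [-1.2, 0.1, 4.9]
width: 47.2
```

Call:
step_arm(
  moves="0 -0.007 0 0 0 0 0;0 0 0 0 0 0 0.62;0 0 0 0 0 0 0.7;0 0 0 0 0 0 0.8;0 0 0 0 0 0 1;0 0 0 0 0 0 1;0 -0.2 0 0 0 0 1;0 -0.5 0 0 0 0 1;0 -0.5 0 0 0 0 1;0 -0.5 -0.2 0 0 0 1;0 0 -0.2 0 0 0 1;0 0 0 0 0 0 1;0 0 0 0 0 0 1",
)

```text
clock: 20.9
eef_pos: [539.5, 130.4, 178.4]
tool_rot: [-1.571, 0.001, 0.112]
force: [0.0, 0.5, 0.2]
width: 85.4
```

Run:
```python
from ov import *
from cell import get_image
s,p=wrist('w10')
ov(s,p,[((539.8,150.2),31,67,(0,0,255)),((539.8,150.2),25,91,(0,255,0)),((539.8,150.2),25,105,(255,0,0))],(230,110,410,260),'e10')
for n in("scene","top"):
    q=get_image(n);pickle.dump(q,open(n+"2.pkl","wb"));cv2.imwrite(f"pics/{n}2.png",q["color"])
S=pickle.load(open("scene2.pkl","rb"));cv2.imwrite("pics/sc2.png",cv2.resize(S["color"][50:210,220:400],None,fx=4,fy=3.7,interpolation=cv2.INTER_CUBIC))
```

```text
w10 [539.5 130.4 178.4] [-1.571e+00  1.000e-03  1.120e-01] q [-0.07  0.58 -0.32  1.83  0.25  0.77 -0.42]
```

View pics/e10.png

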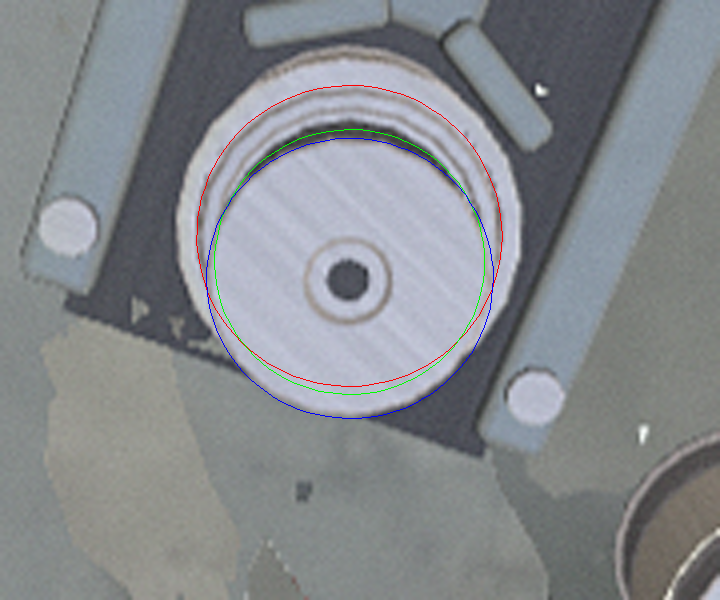

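View pics/sc2.png

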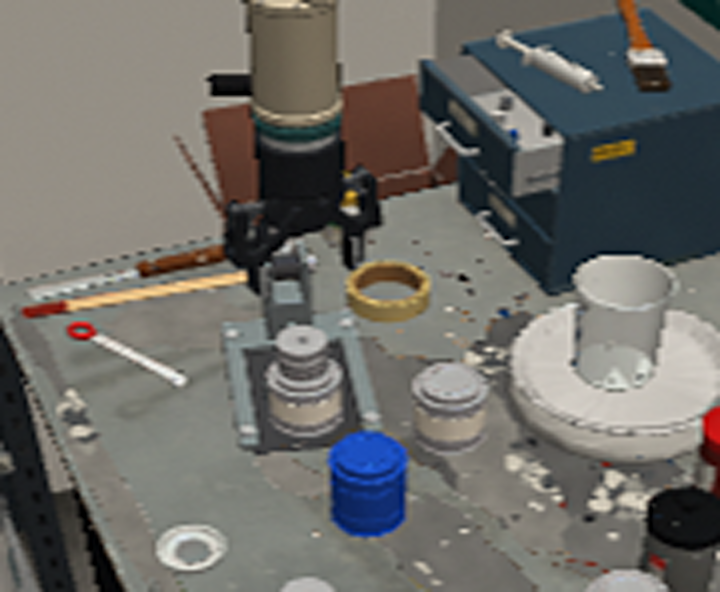

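View pics/top2.png

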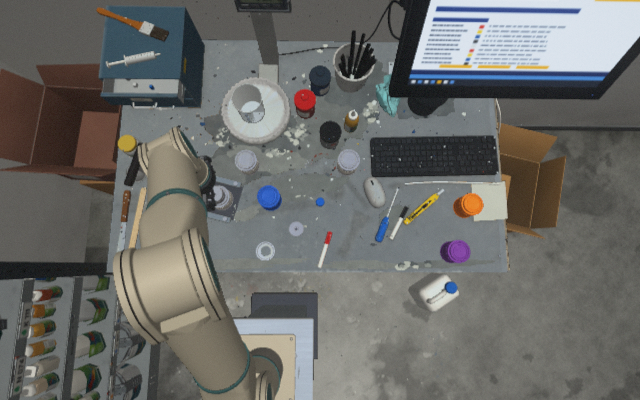

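Run:
```python
from ov import *
s,p=pickle.load(open('w10.pkl','rb'));P=KP(p)
a=onz(P,(65.5/4-.5+230,223.5/4-.5+110),13);b=onz(P,(535.5/4-.5+230,397.5/4-.5+110),13)
print(a.round(1),b.round(1),np.linalg.norm(a-b), np.degrees(np.arctan2(*(a-b)[1::-1]))-90, ((a+b)/2).round(1))
s,p=pickle.load(open('w5.pkl','rb'));P=KP(p)
a=onz(P,(217,219),13);b=onz(P,(485.5,45.5),13);print(a.round(1),b.round(1))
d=pickle.load(open("a.pkl","rb"))
cv2.imwrite("pics/h1.png",cv2.resize(d["scene"]["color"][60:170,255:345],None,fx=5,fy=5,interpolation=cv2.INTER_CUBIC))
cv2.imwrite("pics/h2.png",cv2.resize(d["top"]["color"][135:225,115:245],None,fx=6,fy=6,interpolation=cv2.INTER_CUBIC))
```

```text
[471.3 136.3  13. ] [592.9 104.7  13. ] 125.62682062947181 75.43868161068846 [532.1 120.5  13. ]
[472.2 135.6  13. ] [635.1 268.9  13. ]
```

View pics/h1.png

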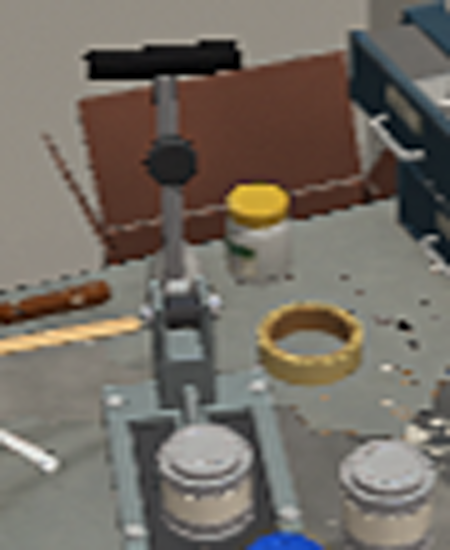

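View pics/h2.png

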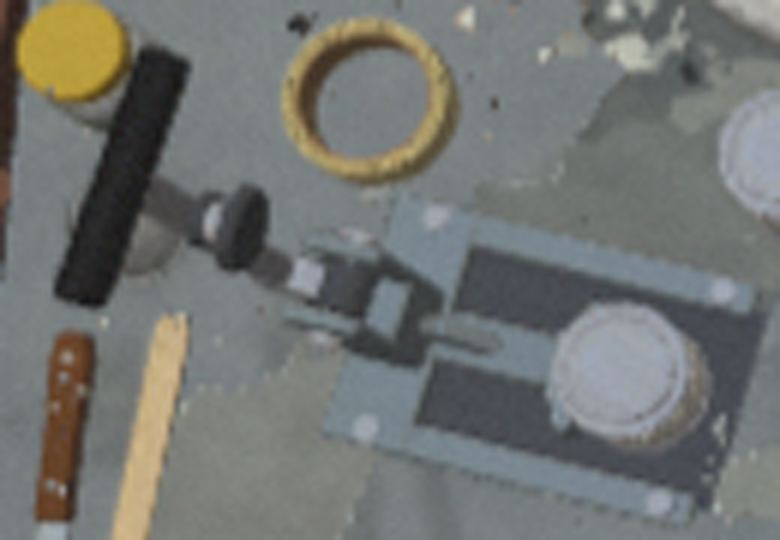

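Run:
```python
from ov import *
d=pickle.load(open("a.pkl","rb"));S=KP(d["scene"]);T=KP(d["top"])
print(tri([S,T],[(287.2,71.8),(134.9,163.7)]))
th=np.radians(75.5);u=np.array([np.cos(th),np.sin(th)]);o=np.array([539.8,150.2])
for q in(1.4,1.5,1.55,1.6,1.65,1.7,1.2,.8,.4,.2,.006):
    x=140-210*np.cos(q)+32*np.sin(q);z=99.2+210*np.sin(q)+32*np.cos(q);w=np.r_[o+u*x,z]
    print(q,round(x),w.round(),proj(S,w).round(1),proj(T,w).round(1))
```

```text
(array([578.70025721, 303.62211545, 309.84573156]), [[0.2, -0.0], [-0.1, 0.3]])
1.4 136 [574. 282. 312.] [288.3  74.2] [142.9 165.7]
1.5 157 [579. 302. 311.] [287.6  71.6] [135.2 163.7]
1.55 168 [582. 312. 310.] [287.3  70.5] [131.5 162.8]
1.6 178 [584. 323. 308.] [287.1  69.6] [127.9 162. ]
1.65 189 [587. 333. 306.] [286.8  68.8] [124.5 161.2]
1.7 199 [590. 343. 303.] [286.5  68.2] [121.3 160.5]
1.2 94 [563. 241. 307.] [289.6  81.2] [159.2 170.2]
0.8 17 [544. 166. 272.] [292.6 100.8] [191.8 180.5]
0.4 -41 [530. 111. 210.] [295.4 124.5] [218.2 190.2]
0.2 -59 [525.  93. 172.] [296.5 136.2] [227.5 194.2]
0.006 -70 [522.  83. 132.] [297.3 146.6] [233.7 197.5]
```

Call:
step_arm(
  moves="0 -0.5 0 0 1 0 0;0 -0.8 0 0 1 0 0;0 -0.8 0 0 1 0 0;0 -0.8 0 0 0 0 0;0 -0.8 0 0 0 0 0;0 -0.3 0 0 0 0 0;0 0 0 0 0 0 0;0 0 0 0 0 0 0;0 0 0 0 0 0 0",
)

```text
clock: 21.95
eef_pos: [539.1, 130.6, 376.9]
tool_rot: [-1.573, 0.003, -0.247]
force: [0.8, 0.3, -0.4]
width: 0.1
```

Run:
```python
from ov import *
th=np.radians(75.5);u=np.r_[np.cos(th),np.sin(th),0];v=np.r_[-np.sin(th),np.cos(th),0];o=np.array([539.8,150.2,0])
from cell import ctrl
s=ctrl.read_state();print(s["eef_pos"].round(1),s["tool_rot"].round(3),s["qpos"].round(2),s["width"],s["force"].round(1))
q=1.5;x=140-210*np.cos(q)+32*np.sin(q);z=99.2+210*np.sin(q)+32*np.cos(q)
X=o+u*(x+37)+v*38;X[2]=362;print(X,todelta(s,X).round(1))
```

```text
[539.1 130.6 376.9] [-1.573  0.003 -0.247] [-0.11  0.37 -0.27  1.56  0.1   1.23 -0.64] 0.1158745236223092 [ 0.8  0.3 -0.4]
[551.60039197 347.59803834 362.        ] [-40.8  14.6 213.5]
```

Call:
step_arm(
  moves="-0.16 0 0.7 0 0 0 0;-0.16 0 0.75 0 0 0 0;-0.16 0 0.75 0 0 0 0;-0.16 0 0.75 0 0 0 0;-0.16 0 0.7 0 0 0 0;0 0 0.6 0 0 0 0;0 0 0 0 0 0 0;0 0 0 0 0 0 0;0 0 0 0 0 0 0",
)

```text
clock: 22.85
eef_pos: [553.3, 344.9, 377.9]
tool_rot: [-1.573, 0.001, -0.248]
force: [-0.5, -1.3, -0.3]
width: 0.2
```

Run:
```python
from ov import *
from cell import get_image
s,p=wrist('w11')
q=get_image("scene");cv2.imwrite("pics/sc3.png",cv2.resize(q["color"][0:200,200:420],None,fx=3.6,fy=3,interpolation=cv2.INTER_CUBIC))
```

```text
w11 [553.3 344.9 377.9] [-1.573e+00  1.000e-03 -2.480e-01] q [-0.44  0.54 -0.29  1.28  0.15  1.35 -0.97]
```

View pics/sc3.png

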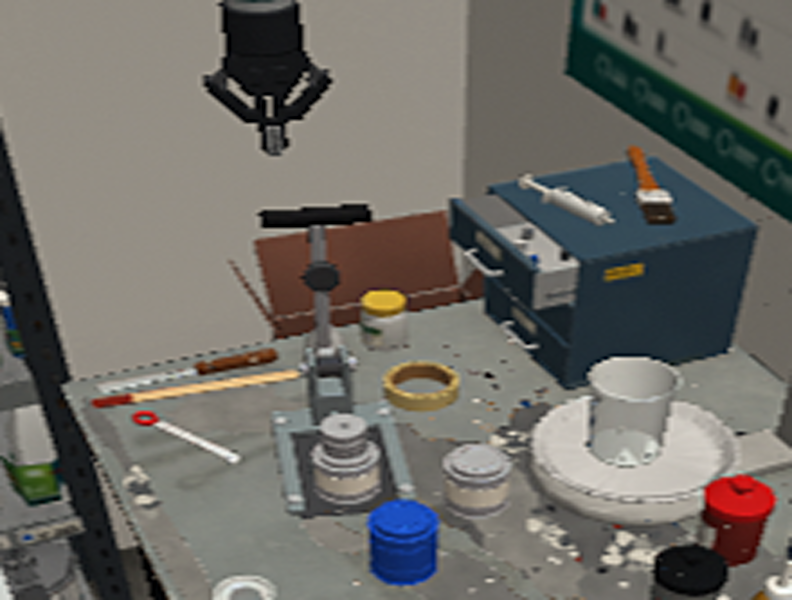

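View pics/w11.png

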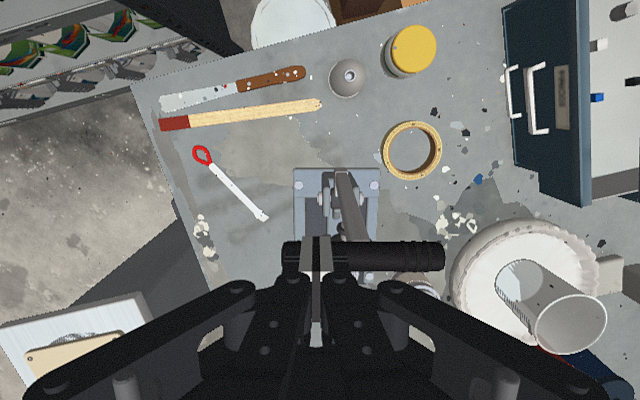

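Run:
```python
from ov import *
s,p=pickle.load(open('w11.pkl','rb'));P=KP(p)
for uv in[(364,256),(284,257),(443,256),(400,241.5),(400,270.5)]: 
    X=onz(P,uv,311);print(X.round(1),todelta(s,X).round(1))
cv2.imwrite("pics/e11.png",cv2.resize(p["color"][220:360,240:460],None,fx=3.6,fy=3.6,interpolation=cv2.INTER_CUBIC))
```

```text
[580.5 302.2 311. ] [ 36.8  66.9 -34.6]
[524.  315.8 311. ] [-21.2  67.  -35.3]
[636.  288.1 311. ] [ 94.2  66.9 -34.6]
[607.8 307.  311. ] [ 62.1  66.9 -23.2]
[603.7 284.2 311. ] [ 63.8  67.  -46.3]
```

View pics/e11.png

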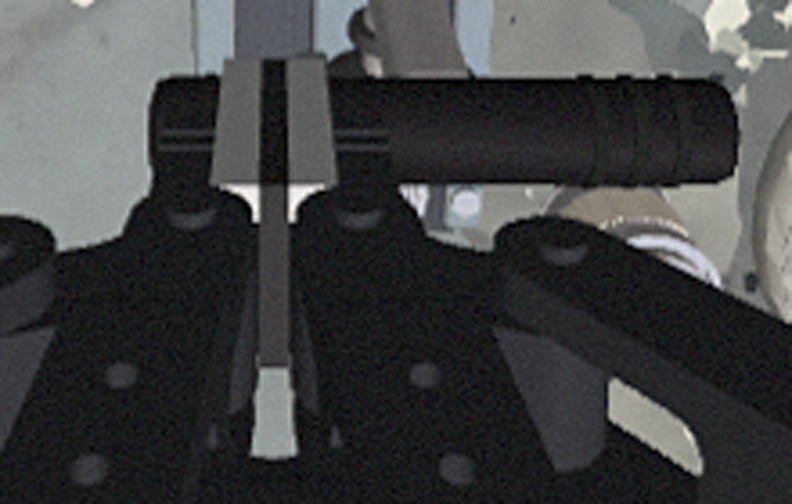

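Call:
step_arm(
  moves="0 0.5 0 0 0 0 0;0 0.5 0 0 0 0 0;0 0.5 0 0 0 0 0;0 0.2 0 0 0 0 0;0 0 0 0 0 0 0;0 0 0 0 0 0 0",
)

```text
clock: 23.55
eef_pos: [553.8, 346.6, 295.1]
tool_rot: [-1.569, -0.001, -0.248]
force: [0.5, 0.2, 0.1]
width: -0.1
```

Call:
step_arm(
  moves="0 0 -0.15 0 0 0 0;0 0 -0.15 0 0 0 0;0 0.02 -0.2 0 0 0 0;0 0.02 -0.2 0 0 0 0;0 0.02 -0.2 0 0 0 0;0 0 0 0 0 0 0;0 0 0 0 0 0 0",
)

```text
clock: 24.25
eef_pos: [542.0, 301.5, 290.5]
tool_rot: [-1.573, 0.001, -0.248]
force: [-1.3, -0.8, -0.4]
width: 0.3
```

Call:
step_arm(
  moves="0 0.02 -0.2 0 0 0 0;0 0.03 -0.2 0 0 0 0;0 0.03 -0.2 0 0 0 0;0 0.08 -0.2 0 0 0 0;0 0.08 -0.2 0 0 0 0;0 0.08 -0.2 0 0 0 0;0 0.08 -0.2 0 0 0 0;0 0.09 -0.2 0 0 0 0;0 0.1 -0.2 0 0 0 0;0 0.12 -0.2 0 0 0 0;0 0.12 -0.15 0 0 0 0;0 0 0 0 0 0 0;0 0 0 0 0 0 0",
)

```text
clock: 25.55
eef_pos: [515.6, 198.2, 249.1]
tool_rot: [-1.572, 0.001, -0.247]
force: [-0.6, -0.0, -0.7]
width: -0.2
```

Run:
```python
from ov import *
from cell import get_image
s,p=wrist('w12');print(s["force"].round(1))
q=get_image("scene");cv2.imwrite("pics/sc4.png",cv2.resize(q["color"][0:200,200:420],None,fx=3.6,fy=3,interpolation=cv2.INTER_CUBIC))
```

```text
w12 [515.6 198.2 249.1] [-1.572e+00  1.000e-03 -2.470e-01] q [-0.23  0.48 -0.29  1.76  0.16  0.92 -0.83]
[-0.6 -0.  -0.7]
```

View pics/sc4.png

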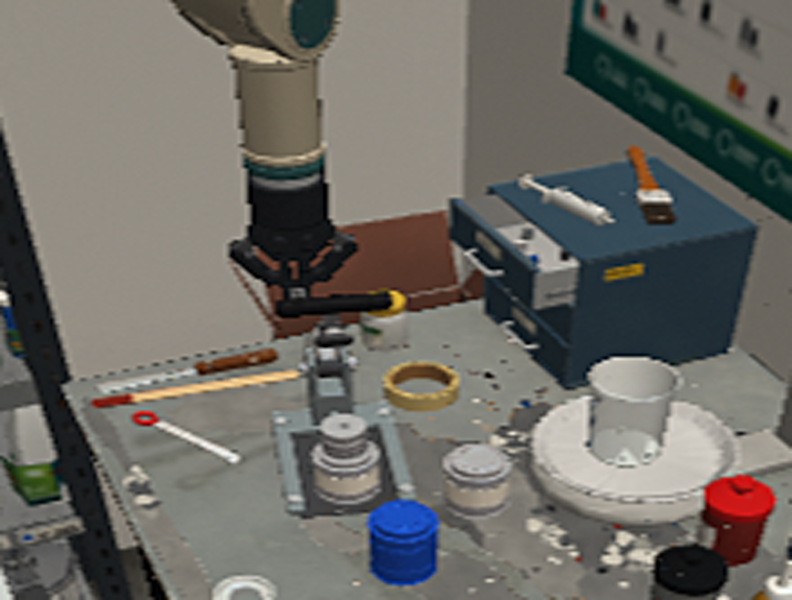

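View pics/w12.png

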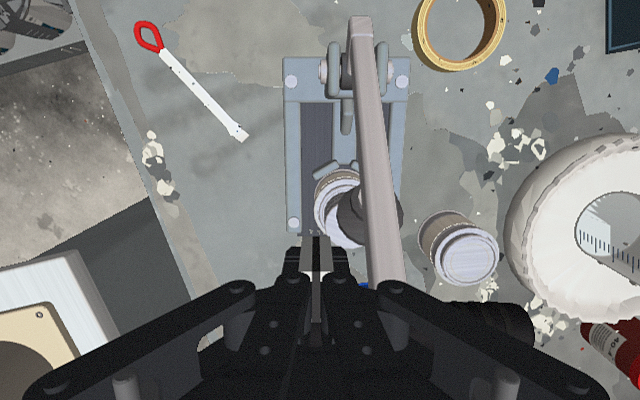

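Call:
step_arm(
  moves="0 0.14 -0.2 0 0 0 0;0 0.16 -0.2 0 0 0 0;0 0.18 -0.2 0 0 0 0;0 0.2 -0.2 0 0 0 0;0 0.22 -0.2 0 0 0 0;0 0.22 -0.17 0 0 0 0;0 0.2 -0.1 0 0 0 0;0 0.2 -0.1 0 0 0 0;0 0.2 -0.1 0 0 0 0;0 0 0 0 0 0 0;0 0 0 0 0 0 0",
)

```text
clock: 26.75
eef_pos: [497.5, 127.0, 163.1]
tool_rot: [-1.572, 0.001, -0.247]
force: [0.1, -0.9, -0.4]
width: 0.1
```

Run:
```python
from ov import *
from cell import get_image
s,p=wrist('w13');print(s["force"].round(1))
q=get_image("scene");cv2.imwrite("pics/sc5.png",cv2.resize(q["color"][0:200,200:420],None,fx=3.6,fy=3,interpolation=cv2.INTER_CUBIC))
th=np.radians(75.5);u=np.r_[np.cos(th),np.sin(th)];v=np.r_[-np.sin(th),np.cos(th)];o=np.array([539.8,150.2])
print((s["eef_pos"][:2]-o)@u,(s["eef_pos"][:2]-o)@v)
```

```text
w13 [497.5 127.  163.1] [-1.572e+00  1.000e-03 -2.470e-01] q [-0.13  0.54 -0.25  1.96  0.21  0.67 -0.76]
[ 0.1 -0.9 -0.4]
-33.103107821776504 35.17944678423867
```

View pics/sc5.png

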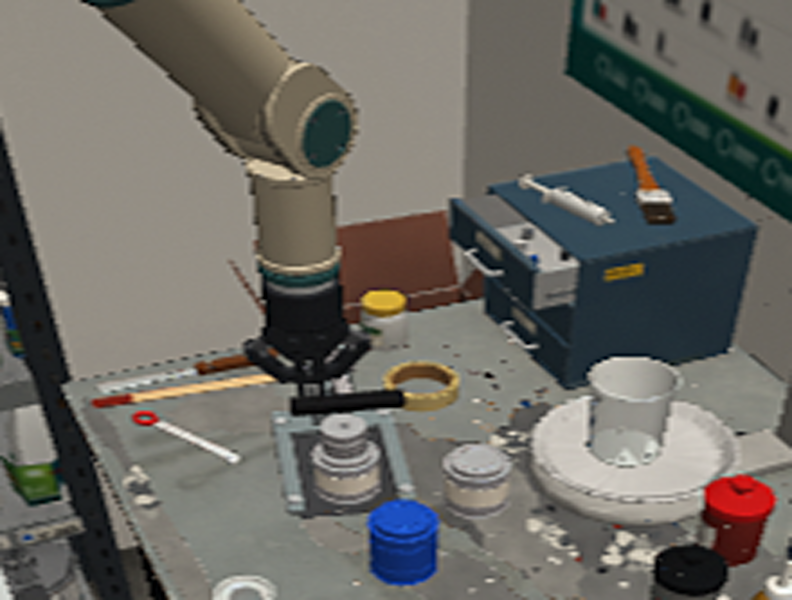

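View pics/w13.png

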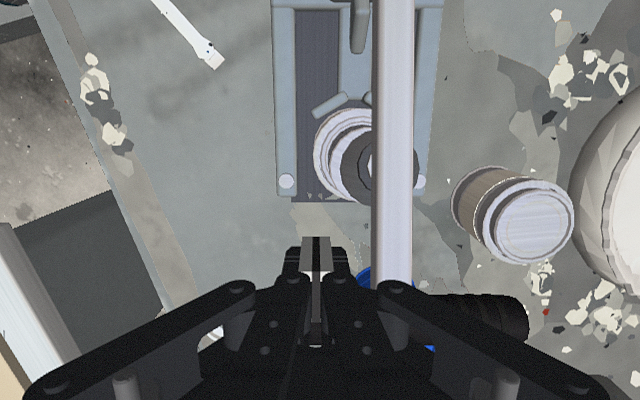

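Call:
step_arm(
  moves="0 0 0.1 0 0 0 0;0 -0.5 0 0 0 0 0;0 -0.5 0 0 0 0 0;0 0 0 0 0 0 0;0.35 0 -0.25 0 0 0 0;0.35 0 -0.33 0 0 0 0;0 0 0 0 0 0 0;0 0 0 0 0 0 0;0 0 0 0 0 0 0",
)

```text
clock: 27.75
eef_pos: [525.4, 96.7, 213.2]
tool_rot: [-1.57, 0.001, -0.246]
force: [0.7, 0.6, -0.1]
width: -0.1
```

```bash
cat > pf.py <<'E'
from ov import *
from cell import ctrl
th=np.radians(75.5);u=np.r_[np.cos(th),np.sin(th)];v=np.r_[-np.sin(th),np.cos(th)];o=np.array([539.8,150.2])
s=ctrl.read_state()
print("px,py",((s["eef_pos"][:2]-o)@u).round(1),((s["eef_pos"][:2]-o)@v).round(1),"z",s["eef_pos"][2].round(1),s["force"].round(1),s["clock"])
E
python3 pf.py; python3 -c "
from h import *
s,p=wrist('w14')
cv2.imwrite('pics/e14.png',cv2.resize(p['color'][200:400,200:440],None,fx=3,fy=3))"
```

```text
px,py -55.4 0.6 z 213.2 [ 0.7  0.6 -0.1] 27.75
w14 [525.4  96.7 213.2] [-1.57e+00  1.00e-03 -2.46e-01] q [-0.05  0.5  -0.28  1.86  0.18  0.81 -0.66]
```

View pics/e14.png

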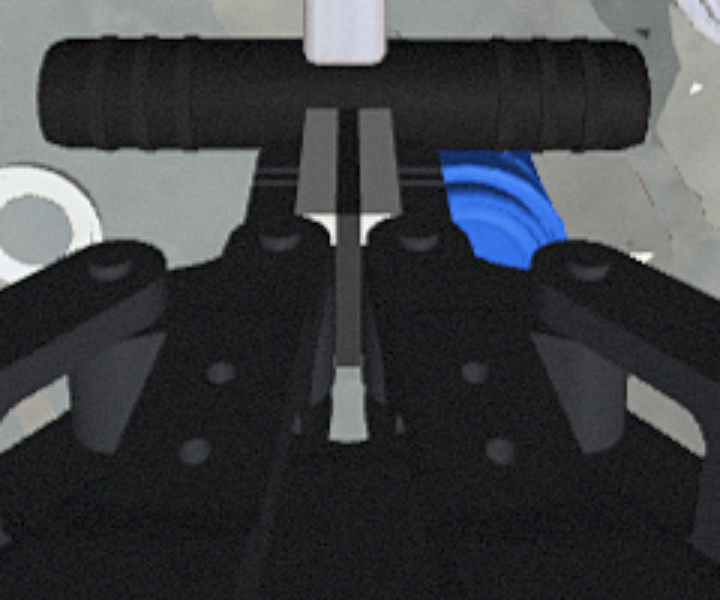

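Run:
```python
from h import *
s,p=pickle.load(open('w14.pkl','rb'));P=KP(p)
for z in(175,182,190):
  for uv in[(315,212.5),(315,231),(315,250)]: print(z,todelta(s,onz(P,uv,z)).round(1))
```

```text
175 [ 1.4 38.2  8.5]
175 [ 1.4 38.2 -3.4]
175 [  1.4  38.2 -16.1]
182 [ 1.4 31.2 10.9]
182 [ 1.4 31.2 -0.5]
182 [  1.4  31.2 -12.7]
190 [ 1.4 23.2 13.6]
190 [ 1.4 23.2  2.7]
190 [ 1.4 23.2 -8.9]
```

Call:
step_arm(
  moves="0 0.2 0 0 0 0 0;0 0.2 0 0 0 0 0;0 0.1 -0.035 0 0 0 0;0 0.1 -0.035 0 0 0 0;0 0.1 -0.035 0 0 0 0;0 0.1 -0.035 0 0 0 0;0 0.1 -0.03 0 0 0 0;0 0.1 -0.03 0 0 0 0;0 0.1 -0.02 0 0 0 0;0 0 0 0 0 0 0;0 0 0 0 0 0 0",
)

```text
clock: 28.9
eef_pos: [523.4, 85.1, 158.3]
tool_rot: [-1.571, -0.0, -0.247]
force: [-0.2, -0.0, 0.2]
width: -0.1
```

```bash
python3 pf.py; python3 -c "
from h import *
from cell import get_image
q=get_image('scene');cv2.imwrite('pics/sc6.png',cv2.resize(q['color'][60:180,240:360],None,fx=5,fy=5,interpolation=cv2.INTER_CUBIC))"
```

```text
px,py -67.1 -0.5 z 158.3 [-0.2 -0.   0.2] 28.9
```

View pics/sc6.png

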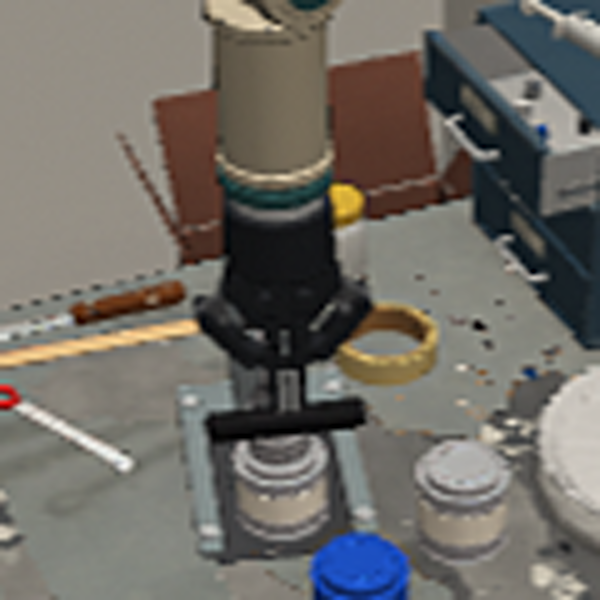

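Call:
step_arm(
  moves="0 0.05 -0.015 0 0 0 0;0 0.05 -0.015 0 0 0 0;0 0 0 0 0 0 0;0 0 0 0 0 0 0",
)

```text
clock: 29.35
eef_pos: [522.8, 83.4, 153.3]
tool_rot: [-1.571, 0.0, -0.247]
force: [1.3, -0.3, 0.1]
width: 0.2
```

Call:
step_arm(
  moves="0 0.04 -0.01 0 0 0 0;0 0 0 0 0 0 0;0 0 0 0 0 0 0",
)

```text
clock: 29.65
eef_pos: [523.0, 83.1, 151.5]
tool_rot: [-1.571, -0.0, -0.247]
force: [-0.6, 0.1, 0.9]
width: -0.2
```

Call:
step_arm(
  moves="0 0.04 0 0 0 0 0;0 0 0 0 0 0 0;0 0 0 0 0 0 0",
)

```text
clock: 29.95
eef_pos: [522.9, 82.7, 149.6]
tool_rot: [-1.571, -0.0, -0.247]
force: [-1.2, -1.3, 3.8]
width: 0.2
```

Call:
step_arm(
  moves="0 0.04 0 0 0 0 0;0 0 0 0 0 0 0;0 0 0 0 0 0 0",
)

```text
clock: 30.25
eef_pos: [522.8, 82.3, 147.6]
tool_rot: [-1.572, -0.0, -0.248]
force: [-0.4, -2.7, 5.0]
width: 0.5
```

Call:
step_arm(
  moves="0 0.04 0 0 0 0 0;0 0 0 0 0 0 0;0 0 0 0 0 0 0",
)

```text
clock: 30.55
eef_pos: [522.6, 81.8, 145.5]
tool_rot: [-1.572, 0.0, -0.248]
force: [-0.6, -2.3, 5.6]
width: -0.3
```

Call:
step_arm(
  moves="0 0.03 0 0 0 0 0;0 0 0 0 0 0 0;0 0 0 0 0 0 0",
)

```text
clock: 30.85
eef_pos: [522.6, 81.5, 144.0]
tool_rot: [-1.573, 0.0, -0.248]
force: [-0.8, -3.3, 4.2]
width: -0.2
```

Call:
step_arm(
  moves="0 0.02 0 0 0 0 0;0 0 0 0 0 0 0;0 0 0 0 0 0 0",
)

```text
clock: 31.15
eef_pos: [522.6, 81.4, 143.3]
tool_rot: [-1.573, 0.0, -0.248]
force: [-2.2, -4.7, 8.1]
width: 0.2
```

Call:
step_arm(
  moves="0 0.02 0 0 0 0 0;0 0 0 0 0 0 0;0 0 0 0 0 0 0",
)

```text
clock: 31.45
eef_pos: [522.6, 81.4, 143.0]
tool_rot: [-1.573, -0.0, -0.248]
force: [-2.9, -4.7, 14.8]
width: -0.3
```

Call:
step_arm(
  moves="0 0.03 0 0 0 0 0;0 0 0 0 0 0 0;0 0 0 0 0 0 0;0 0 0 0 0 0 0",
)

```text
clock: 31.85
eef_pos: [522.7, 81.3, 142.7]
tool_rot: [-1.573, -0.001, -0.248]
force: [-6.6, -4.9, 24.2]
width: 0.0
```

Call:
step_arm(
  moves="0 -0.05 0 0 0 0 0;0 -0.2 0 0 0 0 0;0 -0.5 0 0 0 0 0;0 -0.5 0 0 0 0 0;0 -0.8 -0.5 0 0 0 0;0 -0.8 -0.8 0 0 0 0;0 -0.3 -0.8 0 0 0 0;0 0 -0.8 0 0 0 0;0 0 -0.8 0 0 0 0;0 0 0 0 0 0 0;0 0 0 0 0 0 0",
)

```text
clock: 32.95
eef_pos: [478.6, -92.2, 293.3]
tool_rot: [-1.57, -0.0, -0.249]
force: [-0.2, -0.3, -0.2]
width: -0.3
```

Run:
```python
from ov import *
from cell import get_image
s,p=wrist('w15');print(s["force"].round(1))
q=get_image('scene');t=get_image('top');pickle.dump((q,t),open('fin.pkl','wb'))
cv2.imwrite('pics/sc7.png',cv2.resize(q['color'][90:190,260:360],None,fx=6,fy=6,interpolation=cv2.INTER_CUBIC));cv2.imwrite('pics/top7.png',t['color'])
```

```text
w15 [478.6 -92.2 293.3] [-1.57  -0.    -0.249] q [ 0.34  0.33 -0.27  1.87  0.11  0.96 -0.23]
[-0.2 -0.3 -0.2]
```

View pics/sc7.png

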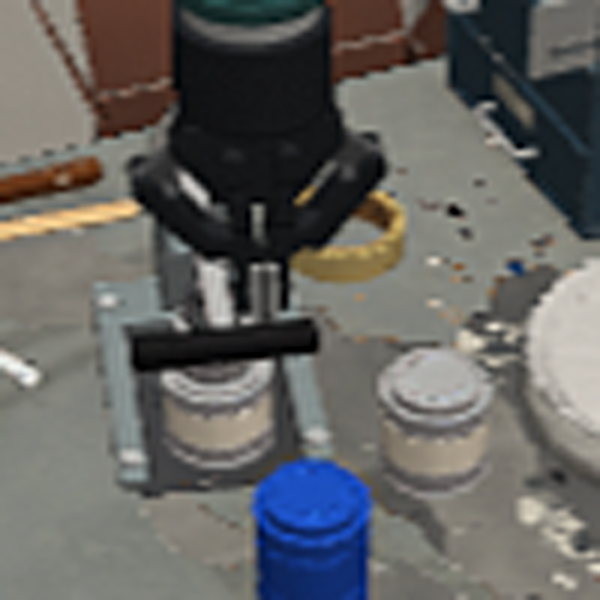

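View pics/w15.png

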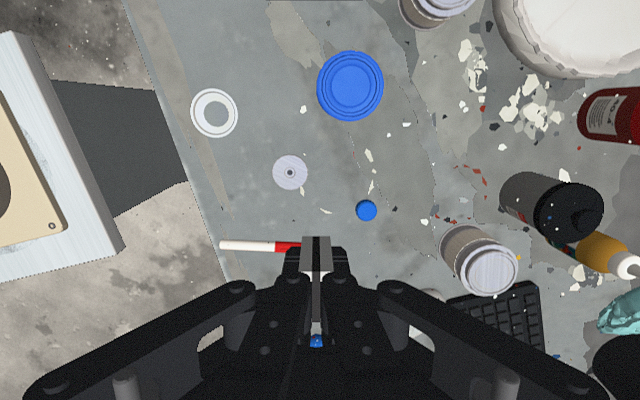

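View pics/top7.png

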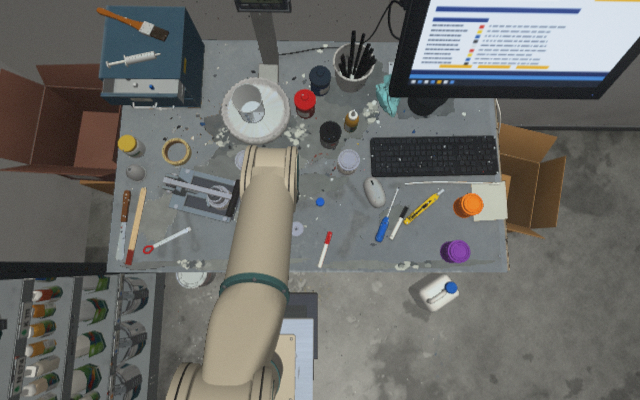

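```bash
python3 -c "
from cell import ctrl
print(ctrl.finish_job())"
```

```text
the job is handed in; nothing more can be done
None
```

I pressed the short tin's lid home in the lid press and handed the job in at about 33 s of the 72 s allowed. The verdict isn't reported.

**What I did:** The tin on the seat was the short one, which needs 38 mm of packing. I stacked the 24 mm disc and then the 14 mm disc on the lid. I swung the lever over from behind with shut fingers, pressed the handle down from above, let go and withdrew.

**Checks:**
- **Stacking:** Both discs sat within about 1 mm of the lid's centre in wrist-camera overlays. Contact while placing them stayed below 5 N, well under the 12 N that moves the lid.
- **Pressing:** The lid moved at 4 to 8 N on the handle. The lever then met a hard stop with the handle's top at 142.7 mm (143.5 mm expected), and I held it there at about 24 N.
- **After letting go:** The handle is at pixel (297.4, 147.0) in the scene view, where (297.3, 146.6) is expected for a fully closed lid. The thin disc is still on the bench. The tall and middle tins are where they were, though the last views show the middle one only in part.

**Disagreements and limits:**
- Heights from the fixed cameras read 2 to 5 mm low throughout.
- A two-height wrist measurement of the thick disc was too ill-conditioned to use.
- I did not look at the closed lid seam up close. That the lid is home rests on the handle height and force.

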